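Switch the dust extraction over from the red gate to the blue gate

ROBOT

A 6-joint arm with a two-finger parallel gripper is mounted at the origin on the work surface. World frame = base frame: x ahead of the robot, y to its left, z up, the work surface at z = 0. Lengths are in m, angles in degrees, forces in N, time in s.
With the tool pointing down it reaches from about 0.25 to 0.775 m from the base axis. Payload 8.9 kg.
Tool frame: the origin (TCP) lies on the mounting face of the last link; the fingertips stand 173 mm ahead of it and the grasp point (between the pads) lies 155 mm ahead of it; z points along the fingers, y is the line along which they close (so a half turn about z gives the same grasp; the last joint's range is limited). The gripper opens to 85 mm and grips with 20 to 120 N. Pads are 22 mm wide; open, the fingers measure 114 mm over their backs; the gripper's body (76 mm by 85 mm) begins 54 mm behind the grasp point. The pads swing forward as they close: fully open they stand 13 mm farther back than shut.
Start: joints at [-78.111, 16.656, -8.789, 64.555, 0, 82.019], TCP at [0.178, -0.494, 0.405] pointing down, gripper open.
Joint ranges: [-144.48, 144.48], [-52.06, 99.96], [-74.48, 78.29], [-112.23, 115.85], [-86.99, 84.42], [-180, 180]. Speed limits (degrees/s): [127.2, 127.2, 159.86, 180, 180, 180].

INTERFACE

Orientations are given as a 3x3 rotation matrix whose columns are the frame's x, y, z axes.
In Python, from rig import arm gives the robot as it stands.
- The arm moves only by the tool play_rows, never from a script. Its argument "motion" is a list of rows, each a list of 5 numbers: the closure, from 0 (fully open) to 1 (shut), then the shift along the tool's x, y, z in mm, then the turn about the tool's z in rad. In form: [[jaw, dx, dy, dz, spin], ...]. A call has 1 to 10 rows; each row is the pose to reach, as a shift and turn from the pose commanded when the call began, along the tool's axes at that moment; what a row does not reach only later rows make up. A row lasts 1/8 s, in which the tool goes at most 62.5 mm and 10.7 degrees, less where a joint would pass 70% of its speed; a pose out of reach is approached as far as the arm can. A call with a gripper value outside its range is refused whole. The fingers move at their own pace and stop on an object; "squeeze" is the grip in N (left out, the last holds). Time passes only in rows, so rows that repeat a pose let the fingers close. It gives the time, the measured TCP pose, the force, the opening and the grip force at its end, in the units of the state.
- arm.read_state(): the state, without advancing time (a new reading comes with each control period).
- arm.camera(name): name is "scene" or "side" or "wrist"; returns the picture (384x512x3 uint8, red, green, blue); there is no depth.
- arm.camera_model(name): a dict with "K" (3x3 intrinsics, pixels), "k1" (the pictures are not rectified: a ray, as slopes to the right and down, at radius r is drawn at 1 + k1 r^2 times it, then the intrinsics apply), "origin" and "attitude" of the camera in the world. Camera axes: x right, y up, looking along -z (the intrinsics and any distortion apply to the point x, -y, -z); pixel columns grow to the right and rows downward; lengths in m; the calibration is good to about 2 mm. A picture is of the moment at which its call begins: read the wrist's pose just before it. camera_model takes no time and is no camera call; for the wrist camera it gives the pose at the moment of the call.
- arm.job_done(): hands the job in; it is judged then, once.
The state is a dict: "time_s": time; "qpos": joint angles; "joint_vel": joint speeds; "joint_torque": joint torques, N m; "ee_pos": TCP position; "eef_rot": TCP orientation; "force": force on the tool from outside, world axes, zero at the start; "torque": the same for the moment, N m; "opening": finger opening in m; "finger_force": force on a finger pad.
Only numpy, scipy, OpenCV 4.12 (cv2) and the standard library are available. Lean on these libraries where they do the work, as an engineer would, in place of code of your own. Each camera call takes 0.05 s, during which the arm holds its last target. There are 200 camera calls.

TASK

Switch the dust extraction over: first push the handle of the blue blast gate out, away from its pipe, until that gate is fully open, and only then push the red handle in until the red gate is fully shut, so that the running extractor always has an open port. Push the handles with the fingertips, never pinch or grip them, and leave the glue bottle, the pot and the wooden doll standing where they are. Finish clear of everything.

Things in the scene. Friction and masses are not known exactly. Their poses are not given: they have to be found in the camera images.
- blue_gate: Blast gate with blue collar and blue handle, screwed down. Housing 120 (x) x 116 (y) mm, 54 to 73 mm high (screws 77). Origin: on the bench under the housing's centre; z up; x points from handle to pipe bend. A 68 mm pipe rises at the origin, bends and runs along +x (top 137 mm high, blue collar 75 mm across) to x = 130 mm, then down into the bench. The handle is on the -x side.
- blue_slide (a joint): How far the gate's blade is drawn out along the gate's -x, in m: 0 = fully shut (handle nearest the pipe), 0.065 = fully open, at its stop. Blade 96 mm wide, 4 mm thick, its top 66.5 mm high; about 3 N of friction, no spring: it stays where it is left.
- blue_tab (a point): Middle of the top edge of the blue handle, an upright plate 96 mm wide (gate y), 12 mm thick (gate x), 60.5 to 112.5 mm high, across the blade's end. Gate's axes. It lies at gate x = -(0.115 + joint value). 75 mm of free room between handle and pipe when shut, more when open.
- red_gate: Blast gate with red collar and red handle, screwed down. Housing 120 (x) x 116 (y) mm, 54 to 73 mm high (screws 77). Origin: on the bench under the housing's centre; z up; x points from handle to pipe bend. A 68 mm pipe rises at the origin, bends and runs along +x (top 137 mm high, red collar 75 mm across) to x = 130 mm, then down into the bench. The handle is on the -x side.
- red_slide (a joint): How far the gate's blade is drawn out along the gate's -x, in m: 0 = fully shut (handle nearest the pipe), 0.065 = fully open, at its stop. Blade 96 mm wide, 4 mm thick, its top 66.5 mm high; about 3 N of friction, no spring: it stays where it is left.
- red_tab (a point): Middle of the top edge of the red handle, an upright plate 96 mm wide (gate y), 12 mm thick (gate x), 60.5 to 112.5 mm high, across the blade's end. Gate's axes. It lies at gate x = -(0.115 + joint value). 75 mm of free room between handle and pipe when shut, more when open.
- glue: Loose white glue bottle with an orange cap, 56 mm across, 150 mm high; origin at the centre of its underside. Bystander.
- pot: Loose open yellow pot, 72 mm across, 80 mm high; origin at the centre of its underside. Bystander.
- doll: Loose turned wooden doll, 36 mm across, 72 mm high, standing between the gates; origin at the centre of its underside. Bystander.

How it is judged (in metres and radians):
On the way, in this order (a step that is already met when the one before it is completed fails the run):
1. the blue gate is fully open while the red one is still open (value of joint blue_slide above 0.06 m and value of joint red_slide above 0.02 m), for 0.2 s.
2. the red gate is fully shut, the blue one still open (value of joint red_slide below 0.004 m and value of joint blue_slide above 0.06 m), for 0.2 s.
At the end, for the whole second after the job is handed in: The blue gate is open to within 5 mm of its stop, the red gate is shut to within 4 mm, and the glue bottle, pot and doll stand upright within 30 mm of where they stood (all of step 2 and distance of each of glue, pot, doll from where it was at the start of the episode below 0.03 m and angle between each of glue, pot, doll's own z axis and vertical below 0.2 rad and linear speed of each of glue, pot, doll below 0.02 m/s); the robot touches nothing.
It fails at once if the red gate is pushed nearly shut while the blue one is not fully open (value of joint red_slide below 0.02 m and value of joint blue_slide below 0.058 m).
It fails at once if the blue handle is pinched (pressed on both its faces at once with over 3 N) (contact force between the fingers and blue_slide_c1 above 3 N and contact force between the fingers and blue_slide_c2 above 3 N).
It fails at once if the red handle is pinched (pressed on both its faces at once with over 3 N) (contact force between the fingers and red_slide_c1 above 3 N and contact force between the fingers and red_slide_c2 above 3 N).
It fails at once if the glue bottle, the pot or the doll is shifted over 30 mm, lifted or tipped (distance of any of glue, pot, doll from where it was at the start of the episode above 0.03 m or angle between any of glue, pot, doll's own z axis and vertical above 0.4 rad).
It also fails if it takes over 43 s, if anything falls off the work surface, if the arm or the gripper's body presses on something with over 40 N, if the wrist force passes 120 N, or if a joint passes its speed limit or range.

## Working session

There is one attempt and no reset: what is moved stays moved. The work goes in short steps, Python scripts to look and compute and a tool call to move; the robot and the scene stay as the last step left them, time stands still between calls to the robot, and variables do not carry over. Pictures are saved under pics/ and viewed, at most 10 in all, crops included, and the job is handed in when it is done.

Besides the shell and the picture viewer there is one more tool, called after "Emit:" as a command line: name --pt "numbers of a row" for each row, then --argument value for the rest. play_rows: Moves the arm, as the interface text tells. Its arguments: {"type":"object","properties":{"motion":{"type":"array","items":{"type":"array","items":{"type":"number"}}},"squeeze":{"type":"number"}},"required":["motion"]}

```bash
mkdir -p pics; python3 - <<'E'
from rig import arm
import cv2,json,numpy as np
s=arm.read_state();print({k:np.round(v,3).tolist() for k,v in s.items()})
ims=[]
for n in("scene","side"):
    im=arm.camera(n);m=arm.camera_model(n)
    print(n,{k:np.round(v,4).tolist() for k,v in m.items()})
    cv2.imwrite(f"pics/{n}0.png",im[:,:,::-1])
E
```

```text
{'time_s': 0.0, 'qpos': [-78.11, 16.689, -8.83, 64.555, 0.001, 82.018], 'joint_vel': [-0.044, -0.041, -0.068, -0.037, 0.093, -0.134], 'joint_torque': [-0.0, -53.714, 33.137, 0.016, -0.0, 0.0], 'ee_pos': [0.178, -0.494, 0.404], 'eef_rot': [[0.94, 0.34, -0.0], [0.34, -0.94, 0.001], [0.0, -0.001, -1.0]], 'force': [0.152, 0.94, -0.571], 'torque': [-0.041, 0.015, 0.041], 'finger_force': 0.0, 'opening': 0.086}
scene {'K': [[451.736, 0.0, 260.0296], [0.0, 451.736, 192.1787], [0.0, 0.0, 1.0]], 'k1': -0.1087, 'origin': [0.9657, 0.6726, 0.9576], 'attitude': [[-0.881, -0.3568, 0.3106], [0.4731, -0.6583, 0.5856], [-0.0045, 0.6629, 0.7487]]}
side {'K': [[489.1677, 0.0, 259.3827], [0.0, 489.1677, 190.7554], [0.0, 0.0, 1.0]], 'k1': -0.177, 'origin': [0.2605, 1.116, 0.8407], 'attitude': [[-0.9547, 0.1684, -0.2451], [-0.2972, -0.5063, 0.8095], [0.0122, 0.8457, 0.5334]]}
```

View pics/scene0.png

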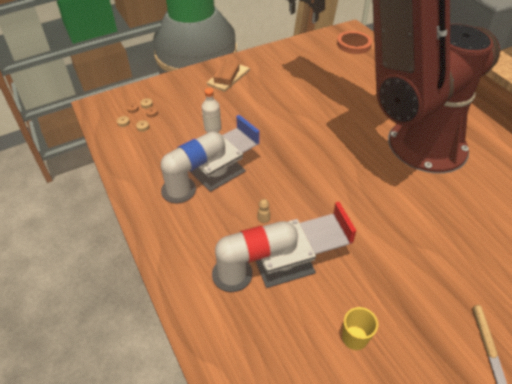

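View pics/side0.png

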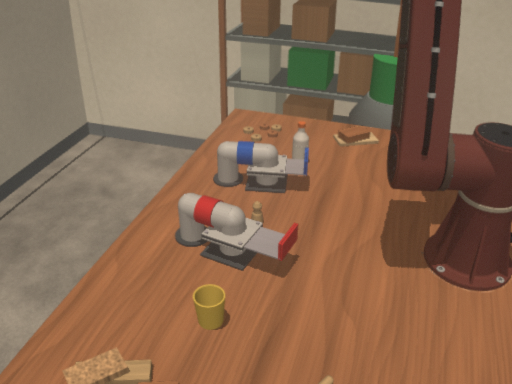

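The scene view shows the blue gate (collar at 205,150, handle at 248,130), the red gate (collar at 257,242, handle at 344,223), the doll (264,210), the glue (211,113) and the pot (359,328). The side view agrees: blue handle at 307,160, red handle at 288,242. I'll enlarge the handles next.

```bash
cat > h.py <<'E'
import numpy as np,cv2
from rig import arm
def ray(n,uv,m=None):
    m=m or arm.camera_model(n);K=np.array(m["K"],float)
    d=cv2.undistortPoints(np.array([[uv]],float),K,np.array([m["k1"],0,0,0,0.]))[0,0]
    return np.array(m["origin"]),np.array(m["attitude"])@[d[0],-d[1],-1]
def plane(n,uv,z,m=None):
    o,d=ray(n,uv,m);return o+d*(z-o[2])/d[2]
def tri(a,b):
    (o,d),(p,e)=ray("scene",a),ray("side",b)
    t=np.linalg.lstsq(np.c_[d,-e],p-o,rcond=None)[0]
    x,y=o+d*t[0],p+e*t[1];return (x+y)/2,np.linalg.norm(x-y)
def proj(n,P,m=None):
    m=m or arm.camera_model(n);c=np.array(m["attitude"]).T@(np.array(P)-m["origin"])
    x,y=c[0]/-c[2],-c[1]/-c[2];f=1+m["k1"]*(x*x+y*y);K=np.array(m["K"])
    return np.array([K[0,0]*x*f+K[0,2],K[1,1]*y*f+K[1,2]])
E
python3 - <<'E'
from h import *
R=[]
a=cv2.imread("pics/scene0.png");b=cv2.imread("pics/side0.png")
for im,n in((a,"scene"),(b,"side")):
    hsv=cv2.cvtColor(im,cv2.COLOR_BGR2HSV)
    for c in("red","blue","yellow","orange"):
        H,S,V=[hsv[:,:,i].astype(int) for i in range(3)]
        M={"red":((H<4)|(H>174))&(S>200)&(V>90),"blue":(H>105)&(H<125)&(S>140)&(V>60),"yellow":(H>22)&(H<32)&(S>180),"orange":(H>4)&(H<12)&(S>200)&(V>200)}[c].astype(np.uint8)
        for k in cv2.findContours(M,0,2)[0]:
            if cv2.contourArea(k)>50:
                ap=cv2.approxPolyDP(k,2,True)[:,0].tolist()
                print(n,c,cv2.contourArea(k),cv2.boundingRect(k),ap if c in("red","blue") and len(ap)<9 else "")
crop=lambda im,x,y:cv2.resize(im[y:y+60,x:x+80],(400,300),interpolation=cv2.INTER_CUBIC)
cv2.imwrite("pics/crops.png",np.vstack([np.hstack([crop(a,205,110),crop(b,260,130)]),np.hstack([crop(a,300,195),crop(b,250,215)])]))
E
```

```text
scene blue 83.0 (184, 143, 17, 13) [[195, 143], [190, 147], [184, 147], [191, 155], [197, 147], [198, 151], [200, 150]]
```

View pics/crops.png

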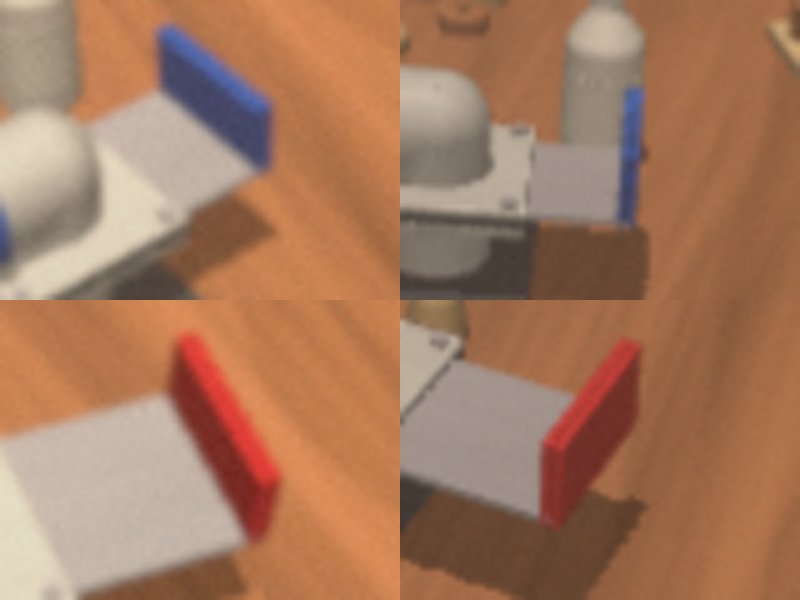

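The crops show both plates' top faces clearly. The red gate is drawn far out and the blue one is nearly shut, with the glue bottle behind the blue handle's far end. Now I'll compute positions from the picked top-face ends.

```bash
python3 - <<'E'
from h import *
P={"blue":[((238,115.2),(306.6,147.6)),((257.4,130.2),(305.4,161))],"red":[((337.4,202.2),(296,223.2)),((353.6,231.2),(279.6,242.8))]}
for c,pp in P.items():
    for a,b in pp: print(c,np.round(plane("scene",a,.1125),4),np.round(plane("side",b,.1125),4),[np.round(v,4) for v in tri(a,b)])
    e=[(plane("scene",a,.1125)+plane("side",b,.1125))/2 for a,b in pp]
    m=(e[0]+e[1])/2;d=e[1]-e[0];L=np.linalg.norm(d);d/=L
    x=np.array([-d[1],d[0],0]) ; x*=np.sign(x[0])
    print(c,"mid",np.round(m,4),"len",L,"x",np.round(x,3),np.degrees(np.arctan2(x[1],x[0])))
# collars (tube top z .137, mid collar), down pipe flange bench centre, bystanders
for nm,n,uv,z in[("bluecollar","scene",(203,143),.137),("redcollar","scene",(256,232),.137),("bluecollar","side",(246,144),.137),("redcollar","side",(211,201),.137),
 ("bluefl","scene",(179,188),.005),("redfl","scene",(233,275),.005),("bluefl","side",(228,177),.005),("redfl","side",(192,235),.005),
 ("gluecap","scene",(209,92),.15),("gluecap","side",(302,123),.15),("pottop","scene",(360,322),.08),("pottop","side",(210,297),.08),("doll","scene",(264,202),.066),("doll","side",(257,204),.066)]:
    print(nm,n,np.round(plane(n,uv,z),3))
E
```

```text
blue [ 0.5286 -0.2872  0.1125] [ 0.5273 -0.2899  0.1125] [array([ 0.5276, -0.2889,  0.1121]), np.float64(0.0019)]
blue [ 0.5101 -0.1999  0.1125] [ 0.511  -0.1995  0.1125] [array([ 0.5107, -0.1987,  0.1132]), np.float64(0.0006)]
blue mid [ 0.5192 -0.2441  0.1125] len 0.09053414018681516 x [ 0.981  0.192 -0.   ] 11.091761756917245
red [0.4636 0.1311 0.1125] [0.4613 0.1287 0.1125] [array([0.4619, 0.1292, 0.1115]), np.float64(0.0025)]
red [0.4808 0.2225 0.1125] [0.4798 0.2187 0.1125] [array([0.48  , 0.2215, 0.1132]), np.float64(0.0029)]
red mid [0.4714 0.1752 0.1125] len 0.09242346712119735 x [ 0.981 -0.193 -0.   ] -11.135285812009622
bluecollar scene [ 0.677 -0.199  0.137]
redcollar scene [0.69  0.132 0.137]
bluecollar side [ 0.707 -0.205  0.137]
redcollar side [0.689 0.136 0.137]
bluefl scene [ 0.766 -0.197  0.005]
redfl scene [0.756 0.133 0.005]
bluefl side [ 0.77  -0.202  0.005]
redfl side [0.755 0.13  0.005]
gluecap scene [ 0.575 -0.386  0.15 ]
gluecap side [ 0.569 -0.393  0.15 ]
pottop scene [0.589 0.405 0.08 ]
pottop side [0.583 0.41  0.08 ]
doll scene [0.603 0.01  0.066]
doll side [0.602 0.01  0.066]
```

Emit:
play_rows --pt "1 50 -13 0 0.03" --pt "1 105 -27 0 0.06" --pt "1 160 -41 0 0.09" --pt "1 215 -55 0 0.12" --pt "1 270 -69 0 0.164" --pt "1 325 -83 0 0.164" --pt "1 380 -97 0 0.164" --pt "1 420 -107 0 0.164" --pt "1 443 -113 0 0.164" --pt "1 443 -113 0 0.164" --squeeze 20

```text
time_s: 1.35
ee_pos: [0.5576, -0.2357, 0.404]
eef_rot: [[0.983, 0.184, -0.001], [0.184, -0.983, 0.001], [-0.001, -0.001, -1.0]]
force: [0.4, 0.5, 0.1]
opening: -0.0001
finger_force: 0.0
```

```bash
python3 - <<'E'
from h import *
s=arm.read_state();m=arm.camera_model("wrist")
print(s["time_s"],np.round(s["ee_pos"],4),np.round(s["eef_rot"],3).tolist(),s["opening"])
print({k:np.round(v,4).tolist() for k,v in m.items()})
im=arm.camera("wrist")[:,:,::-1].copy();np.save("w1.npy",m,allow_pickle=True)
cv2.imwrite("pics/w1.png",im)
print(proj("wrist",[.5192,-.2441,.1125],m))
E
```

```text
1.35 [ 0.5576 -0.2357  0.404 ] [[0.983, 0.184, -0.001], [0.184, -0.983, 0.001], [-0.001, -0.001, -1.0]] -6.826735536983713e-05
{'K': [[316.5977, 0.0, 254.2083], [0.0, 316.5977, 185.0443], [0.0, 0.0, 1.0]], 'k1': -0.0799, 'origin': [0.6312, -0.2223, 0.373], 'attitude': [[0.184, 0.9395, 0.2889], [-0.9829, 0.1762, 0.0531], [-0.001, -0.2937, 0.9559]]}
[255.38136293 221.49073898]
```

View pics/w1.png

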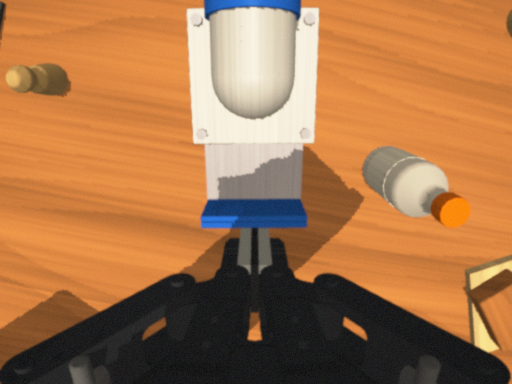

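The wrist picture shows the blue handle's top at columns 202–307, rows about 199–228. It is square to the image and matches the estimate (255,221), and the closed tips are at (255,235). Next I descend in the gap.

Emit:
play_rows --pt "1 0 0 40 0" --pt "1 0 0 80 0" --pt "1 0 0 115 0" --pt "1 0 0 135 0" --pt "1 0 0 145 0" --pt "1 0 0 145 0"

```text
time_s: 2.15
ee_pos: [0.5561, -0.2374, 0.2596]
eef_rot: [[0.983, 0.181, -0.001], [0.181, -0.983, 0.0], [-0.001, -0.0, -1.0]]
force: [-0.0, -0.6, 0.6]
opening: 0.0002
finger_force: 0.0
```

Emit:
play_rows --pt "1 -8 0 0 0" --pt "1 -16 0 0 0" --pt "1 -24 0 0 0" --pt "1 -32 0 0 0" --pt "1 -40 0 0 0" --pt "1 -48 0 0 0" --pt "1 -56 0 0 0" --pt "1 -62 0 0 0" --pt "1 -66 0 0 0" --pt "1 -66 0 0 0"

```text
time_s: 3.4
ee_pos: [0.4911, -0.2488, 0.2594]
eef_rot: [[0.983, 0.181, -0.001], [0.181, -0.983, 0.001], [-0.001, -0.001, -1.0]]
force: [1.0, -0.6, 0.6]
opening: 0.0002
finger_force: 0.3
```

Emit:
play_rows --pt "1 -2 0 0 0" --pt "1 -4 0 0 0" --pt "1 -6 0 0 0" --pt "1 -8 0 0 0" --pt "1 -8 0 0 0"

```text
time_s: 4.03
ee_pos: [0.4835, -0.2503, 0.2596]
eef_rot: [[0.983, 0.182, -0.001], [0.182, -0.983, 0.0], [-0.001, -0.0, -1.0]]
force: [0.4, 0.4, -0.2]
opening: -0.0001
finger_force: 0.5
```

Emit:
play_rows --pt "1 -2 0 0 0" --pt "1 -4 0 0 0" --pt "1 -4 0 0 0"

```text
time_s: 4.4
ee_pos: [0.4801, -0.251, 0.2597]
eef_rot: [[0.983, 0.182, 0.001], [0.182, -0.983, 0.001], [0.001, -0.0, -1.0]]
force: [4.9, 2.1, -4.0]
opening: 0.0004
finger_force: 2.5
```

Emit:
play_rows --pt "1 -2 0 0 0" --pt "1 -4 0 0 0" --pt "1 -4 0 0 0"

```text
time_s: 4.78
ee_pos: [0.4787, -0.2514, 0.2599]
eef_rot: [[0.983, 0.184, 0.008], [0.184, -0.983, 0.002], [0.009, -0.001, -1.0]]
force: [21.5, 6.8, -14.1]
opening: -0.0001
finger_force: 11.5
```

```bash
python3 - <<'E'
from h import *
s=arm.read_state();print(s["time_s"],np.round(s["ee_pos"],4),np.round(s["force"],1))
a=arm.camera("scene");b=arm.camera("side")
crop=lambda im,x,y:cv2.resize(im[y:y+75,x:x+100],(400,300),interpolation=cv2.INTER_CUBIC)
cv2.imwrite("pics/c2.png",np.hstack([crop(a,205,85),crop(b,250,120)])[:,:,::-1])
E
```

```text
4.775 [ 0.4787 -0.2514  0.2599] [ 21.5   6.8 -14.1]
```

View pics/c2.png

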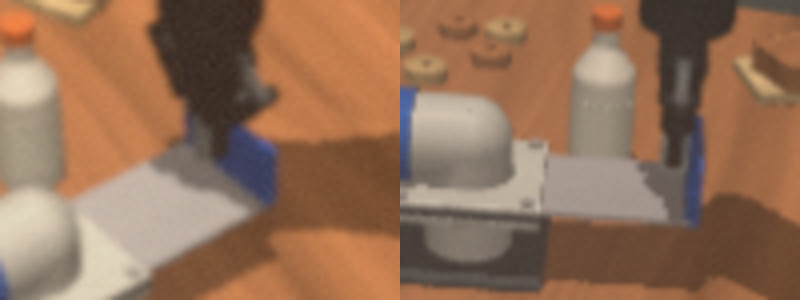

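Contact force climbed to 22 N with no further travel, and the pictures show the blue blade fully drawn out: blue is at its stop. I'll back off, rise and cross to the outer side of the red handle.

Emit:
play_rows --pt "1 8 0 0 0" --pt "1 18 0 0 0" --pt "1 18 0 0 0" --pt "1 18 0 -40 0" --pt "1 18 0 -90 0" --pt "1 18 0 -140 0" --pt "1 18 0 -140 0"

```text
time_s: 5.75
ee_pos: [0.4943, -0.2492, 0.4036]
eef_rot: [[0.983, 0.182, 0.005], [0.182, -0.983, -0.004], [0.004, 0.005, -1.0]]
force: [0.5, 0.4, -0.9]
opening: -0.0002
finger_force: 0.0
```

Emit:
play_rows --pt "1 3 -50 0 0.06" --pt "1 6 -105 0 0.12" --pt "1 8 -160 0 0.18" --pt "1 11 -215 0 0.24" --pt "1 13 -270 0 0.3" --pt "1 16 -325 0 0.358" --pt "1 18 -380 0 0.358" --pt "1 20 -420 0 0.358" --pt "1 21 -434 0 0.358" --pt "1 21 -434 0 0.358"

```text
time_s: 7.0
ee_pos: [0.423, 0.0324, 0.3993]
eef_rot: [[0.994, -0.113, 0.004], [-0.113, -0.993, 0.046], [-0.001, -0.047, -0.999]]
force: [0.1, 0.8, -0.5]
opening: -0.0002
finger_force: 0.0
```

```bash
python3 - <<'E'
from h import *
s=arm.read_state();m=arm.camera_model("wrist")
print(s["time_s"],np.round(s["ee_pos"],4),np.round(s["eef_rot"],3).tolist(),np.round(s["force"],1))
im=arm.camera("wrist")[:,:,::-1].copy()
cv2.imwrite("pics/w2.png",im)
print(proj("wrist",[.4714,.1752,.1125],m))
for e in([.462,.130],[.4803,.2206]):print(proj("wrist",e+[.1125],m))
E
```

```text
7.0 [0.423  0.0324 0.3993] [[0.994, -0.113, 0.004], [-0.113, -0.993, 0.046], [-0.001, -0.047, -0.999]] [ 0.1  0.8 -0.5]
[ 96.52503159 142.47652845]
[148.90435532 147.41053496]
[ 46.76630717 138.53570882]
```

View pics/w2.png

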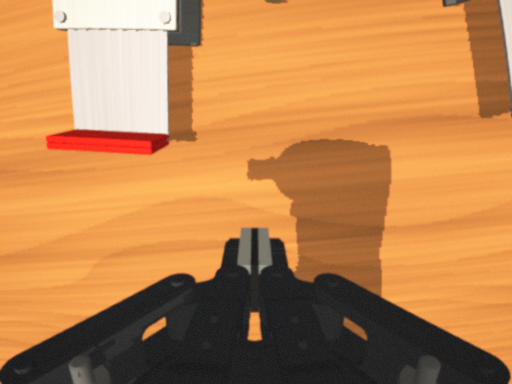

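The joint-speed limit left the crossing unfinished. The red handle is at (107,142) in this moving view, close to its predicted place (97,142). I'll finish the crossing and look again.

Emit:
play_rows --pt "1 -2 -50 0 0.03" --pt "1 -3 -100 0 0.06" --pt "1 -5 -150 0 0.06" --pt "1 -5 -150 0 0.06" --pt "1 -5 -150 0 0.06" --pt "1 -5 -150 0 0.06"

```text
time_s: 7.8
ee_pos: [0.4213, 0.0418, 0.405]
eef_rot: [[0.994, -0.107, 0.004], [-0.107, -0.99, 0.093], [-0.006, -0.093, -0.996]]
force: [-0.1, -0.2, 0.1]
opening: 0.0003
finger_force: 0.0
```

```bash
python3 - <<'E'
from h import *
s=arm.read_state();m=arm.camera_model("wrist")
print(s["time_s"],np.round(s["ee_pos"],4),np.round(s["eef_rot"],3).tolist())
im=arm.camera("wrist")[:,:,::-1].copy()
cv2.imwrite("pics/w3.png",im)
print(proj("wrist",[.4714,.1752,.1125],m))
E
```

```text
7.8 [0.4213 0.0418 0.405 ] [[0.994, -0.107, 0.004], [-0.107, -0.99, 0.093], [-0.006, -0.093, -0.996]]
[127.68896013 134.6848292 ]
```

View pics/w3.png

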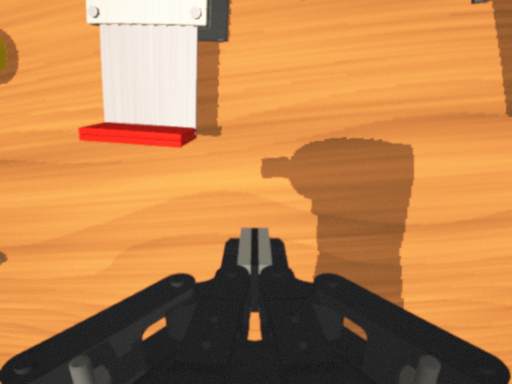

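The red handle is at (138,134), but the arm barely moved and tilted. Joint 6 is probably at its 180° limit, since a red-gate yaw of -10° needs j6 ≈ 213°. I'll turn the gripper back by half a turn, which leaves the pushing geometry the same.

Emit:
play_rows --pt "1 0 0 0 -0.17" --pt "1 0 0 0 -0.34" --pt "1 0 0 0 -0.51" --pt "1 0 0 0 -0.68" --pt "1 0 0 0 -0.85" --pt "1 0 0 0 -1.02" --pt "1 0 0 0 -1.19" --pt "1 0 0 0 -1.36" --pt "1 0 0 0 -1.5" --pt "1 0 0 0 -1.5"

```text
time_s: 9.1
ee_pos: [0.4212, 0.0418, 0.405]
eef_rot: [[0.178, 0.984, 0.004], [0.98, -0.178, 0.094], [0.093, -0.012, -0.996]]
force: [0.8, 0.0, 0.3]
opening: -0.0004
finger_force: 0.0
```

```bash
python3 -c "
from h import *
s=arm.read_state();print(s['time_s'],np.round(s['ee_pos'],4),np.round(s['eef_rot'],3).tolist(),np.round(s['qpos'],1))"
```

```text
9.1 [0.4212 0.0418 0.405 ] [[0.178, 0.984, 0.004], [0.98, -0.178, 0.094], [0.093, -0.012, -0.996]] [ -6.2   5.5 -23.   61.9   5.4  94.1]
```

The turn worked. A 5° tilt remains, but it lies along the handle's width, so it does no harm; I allow for the 16 mm tip offset in y.

Emit:
play_rows --pt "1 15 -1 1 -0.17" --pt "1 30 -2 3 -0.34" --pt "1 45 -3 4 -0.51" --pt "1 60 -5 6 -0.68" --pt "1 75 -6 7 -0.85" --pt "1 90 -7 9 -1.02" --pt "1 105 -8 10 -1.19" --pt "1 123 -9 12 -1.36" --pt "1 123 -9 12 -1.53" --pt "1 123 -9 12 -1.58"

```text
time_s: 10.35
ee_pos: [0.4342, 0.1653, 0.4045]
eef_rot: [[-0.986, 0.168, 0.004], [0.168, 0.981, 0.093], [0.012, 0.093, -0.996]]
force: [0.2, 0.1, 0.3]
opening: -0.0003
finger_force: 0.0
```

Emit:
play_rows --pt "1 0 0 0 0" --pt "1 0 0 0 0"

```text
time_s: 10.6
ee_pos: [0.4343, 0.165, 0.4045]
eef_rot: [[-0.985, 0.171, 0.004], [0.171, 0.981, 0.094], [0.012, 0.093, -0.996]]
force: [0.4, -0.0, -0.5]
opening: 0.0003
finger_force: 0.0
```

```bash
python3 - <<'E'
from h import *
s=arm.read_state();m=arm.camera_model("wrist")
R=np.array(s["eef_rot"]);p=np.array(s["ee_pos"]);print(s["time_s"],np.round(p,4),np.round(R,3).tolist(),np.round(s["qpos"],1))
print("tip",p+.173*R[:,2])
for z in (.26-.173,):
    t=np.array([.435,.1816,z]);print("to tip target, tool mm",1000*R.T@(t-p-.173*R[:,2]))
print("yaw",np.degrees(np.arctan2(R[1,0],R[0,0])), "gate x in tool",R.T@[.985,-.174,0])
a=arm.camera("wrist");cv2.imwrite("pics/w4.png",a[:,:,::-1])
print(proj("wrist",[.4714,.1752,.1125],m))
E
```

```text
10.6 [0.4343 0.165  0.4045] [[-0.985, 0.171, 0.004], [0.171, 0.981, 0.094], [0.012, 0.093, -0.996]] [ 10.1   9.3 -18.6  61.    5.2  20. ]
tip [0.43505697 0.18115902 0.23230539]
to tip target, tool mm [ -1.57522281 -13.07391186 144.70813982]
yaw 170.16375596648197 gate x in tool [-1.00017644 -0.00206685 -0.01199219]
[242.47408568 220.2699918 ]
```

View pics/w4.png

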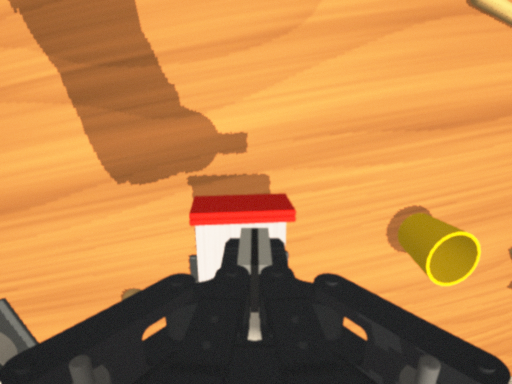

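The view is from the robot side: the red handle's top edge is at columns 190–295, row about 217 (predicted 242,220), and the pot is well off at (450,255). I'll descend outside the handle, then push.

Emit:
play_rows --pt "1 0 -4 40 0" --pt "1 0 -7 80 0" --pt "1 0 -11 115 0" --pt "1 0 -12 135 0" --pt "1 0 -13 145 0" --pt "1 0 -13 145 0"

```text
time_s: 11.4
ee_pos: [0.4327, 0.1658, 0.2588]
eef_rot: [[-0.986, 0.169, 0.004], [0.169, 0.981, 0.093], [0.012, 0.093, -0.996]]
force: [0.6, -0.3, -0.1]
opening: 0.0003
finger_force: 0.0
```

Emit:
play_rows --pt "1 -8 0 0 0" --pt "1 -16 0 0 0" --pt "1 -24 0 0 0" --pt "1 -32 0 0 0" --pt "1 -40 0 0 0" --pt "1 -46 0 0 0" --pt "1 -50 0 0 0" --pt "1 -54 0 0 0" --pt "1 -54 0 0 0"

```text
time_s: 12.52
ee_pos: [0.4865, 0.1566, 0.2584]
eef_rot: [[-0.986, 0.169, 0.005], [0.168, 0.981, 0.093], [0.011, 0.093, -0.996]]
force: [-0.3, -0.3, -0.4]
opening: -0.0005
finger_force: 0.0
```

Emit:
play_rows --pt "1 -2 0 0 0" --pt "1 -4 0 0 0" --pt "1 -4 0 0 0"

```text
time_s: 12.9
ee_pos: [0.4901, 0.156, 0.2583]
eef_rot: [[-0.986, 0.168, 0.005], [0.168, 0.981, 0.093], [0.011, 0.093, -0.996]]
force: [-1.8, -0.6, 2.7]
opening: 0.0001
finger_force: 1.0
```

Emit:
play_rows --pt "1 -2 0 0 0" --pt "1 -4 0 0 0" --pt "1 -4 0 0 0"

```text
time_s: 13.28
ee_pos: [0.4941, 0.1554, 0.2583]
eef_rot: [[-0.986, 0.168, 0.005], [0.168, 0.981, 0.093], [0.011, 0.093, -0.996]]
force: [-2.1, 0.4, 2.0]
opening: 0.0
finger_force: 0.8
```

Emit:
play_rows --pt "1 -2 0 0 0" --pt "1 -3 0 0 0" --pt "1 -3 0 0 0"

```text
time_s: 13.65
ee_pos: [0.4956, 0.1551, 0.258]
eef_rot: [[-0.986, 0.168, 0.001], [0.168, 0.981, 0.094], [0.015, 0.093, -0.996]]
force: [-10.2, 1.1, 8.0]
opening: -0.0002
finger_force: 4.8
```

Emit:
play_rows --pt "1 -2 0 0 0" --pt "1 -3 0 0 0" --pt "1 -3 0 0 0"

```text
time_s: 14.02
ee_pos: [0.4965, 0.1549, 0.2577]
eef_rot: [[-0.986, 0.168, -0.004], [0.167, 0.981, 0.095], [0.02, 0.093, -0.995]]
force: [-20.6, 2.6, 15.3]
opening: 0.0003
finger_force: 10.3
```

Emit:
play_rows --pt "1 8 0 0 0" --pt "1 25 0 0 0" --pt "1 25 0 0 0" --pt "1 25 0 -40 0" --pt "1 25 0 -90 0" --pt "1 25 0 -140 0" --pt "1 75 0 -140 0" --pt "1 100 0 -140 0" --pt "1 100 0 -140 0"

```text
time_s: 15.15
ee_pos: [0.4002, 0.1583, 0.3994]
eef_rot: [[-0.986, 0.168, 0.006], [0.167, 0.981, 0.094], [0.01, 0.093, -0.996]]
force: [0.2, 0.5, -0.2]
opening: -0.0
finger_force: 0.0
```

```bash
python3 - <<'E'
from h import *
a=arm.camera("scene");b=arm.camera("side")
print(arm.read_state()["time_s"])
f=lambda im:im[60:360,100:500]
cv2.imwrite("pics/end.png",np.hstack([f(a),f(b)])[:,:,::-1])
E
```

```text
15.25
```

View pics/end.png

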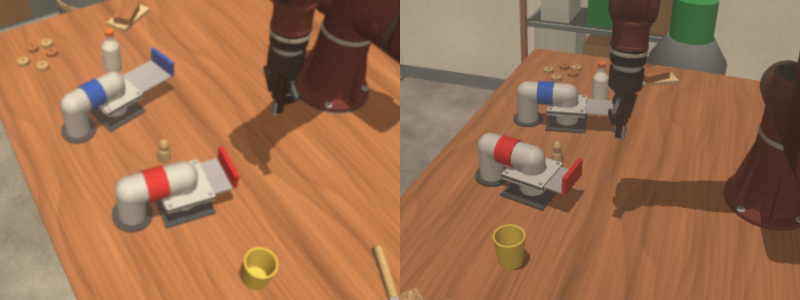

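Both gates check out: blue is drawn out (j ≈ 65 mm from the stop position and flange) and red is shut (j ≈ 0). The glue, pot and doll are standing in place and the arm is clear.

```bash
python3 -c "
from rig import arm
print(arm.job_done())"
```

```text
the job is handed in; nothing more can be done
None
```

I opened the blue gate to its stop first, then pushed the red gate shut to its stop. In the last pictures the glue bottle, pot and doll are still standing and the arm is clear; the job is handed in at about 15 s, but no verdict came back.

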